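Clip the lid onto the stoneware crock

TASK

Close the white stoneware crock with its wooden lid: tuck one end of the lid, tilted, under the fixed steel bar at one end of the crock, then press the other end down until the spring clip snaps over it and the lid lies flush and level all round. Leave the crock standing where it is, press no harder than a firm push of one hand, and do not disturb the things around it.

Things in the scene. Friction and masses are not known exactly. Their poses are not given: they have to be found in the camera images.
- crock: Lengths in mm. Open white stoneware box, loose, about 1.6 kg, rounded corners: 170 long (x), 120 wide (y), 80 high, flat rim at z = 80, walls 6, mouth 158 x 108. Origin: centre of its underside; z up, +x towards the end with the spring clip, -x towards the end with the fixed steel keeper bar. It stands on the worktop with the keeper end turned roughly to the robot.
- lid: Wooden lid, 0.22 kg, same at both ends. Origin: centre of its underside; z up, x along its length. From below: block 150 x 100, z 0 to 8, drops into the crock's mouth; plate 182 x 118, z 8 to 14; grip bar across the middle, 16 thick (x), 64 long (y), z 14 to 46. Lies flat on the worktop, grip up. Seated, the plate rests on the rim, origin 72 above the crock's.
- keeper (a point): Underside of the keeper bar near its inner edge (crock frame -83, 0, 90). Steel bar 76 wide, 10 clear above the rim, inner edge x = -80.5, top z = 95; behind it a stop, inner face x = -92. The lid's plate goes under only with its other end raised (8 to 20 degrees): level, the block under the lid keeps it too high. Lowering that end then turns it about the tucked edge.
- nose (a point): Tip of the closed clip's nose (crock frame 86.5, 0, 89.5), 40 wide; its sloping top leans outward up to z = 102. Merely laid on, the lid stays up about 15 at this end; pressing the plate here with roughly 10 to 20 N drives the clip out and it snaps back over the plate. Fingers clear the nose when pressing up to 72 from the crock's centre.
- clip (a joint): Angle of the spring clip in rad: 0 closed, grows as it is driven outward (about 0.08 while the lid passes); its spring returns it to 0.
- apple: Red apple, about 77 across, a bystander; origin at its underside.
- grey_cup: Grey tumbler, 74 across, 98 high, a bystander; origin at its underside.
- honey_jar: Glass jar with dark lid, 65 across, 86 high, a bystander; origin at its underside.
- peeler: White-handled peeler, 170 long, lying flat, a bystander; origin at its underside.
- mug: Dark and white mug, 80 across, 94 high, a bystander; origin at its underside.
- salt_shaker: Salt shaker, 44 across, 90 high, a bystander; origin at its underside.
Things that resemble listed ones, but are neither listed nor needed, are in the scene too. There is more than one size of the lid; the job needs the smaller.

How it is judged:
At the end, for the whole second after the job is handed in: The lid is upright and at rest on the crock, its origin 72 (+-2) mm above the crock's and level with it to 0.015 rad, within 4 mm along and 7 mm across of centred; the clip is closed (joint under 0.02 rad) over its end; the crock stands upright, within 50 mm of where it stood (angle between the z axis of lid and the z axis of crock, either way round below 0.015 rad and z of lid in the frame of crock between 0.07 and 0.074 m and x of lid in the frame of crock between -0.004 and 0.004 m and y of lid in the frame of crock between -0.007 and 0.007 m and value of joint clip below 0.02 rad and angle between lid's own z axis and vertical below 0.1 rad and angle between crock's own z axis and vertical below 0.03 rad and distance of crock from where it was at the start of the episode below 0.05 m and linear speed of each of lid, crock below 0.01 m/s); the robot touches nothing.
It fails at once if the lid is pushed against the crock with more than 90 N (it would crack) (contact force between lid and crock above 90 N).
It fails at once if one of the bystanders near the work is moved by more than 30 mm (distance of any of apple, grey_cup, honey_jar, peeler, mug, salt_shaker from where it was at the start of the episode above 0.03 m).
It also fails if it takes over 54 s, if anything falls off the work surface, if the arm or the gripper's body presses on something with over 40 N, if the wrist force passes 120 N, or if a joint passes its speed limit or range.

ROBOT

A 6-joint arm with a two-finger parallel gripper is mounted at the origin on the work surface; the furniture and walls round the work are solid. World frame = base frame: x ahead of the robot, y to its left, z up, the work surface at z = 0. Lengths are in m, angles in rad, forces in N, time in s.
With the tool pointing down it reaches from about 0.225 to 0.875 m from the base axis. Payload 3.4 kg.
Tool frame: the origin (TCP) lies between the finger pads; the fingertips stand 17 mm ahead of it and the grasp point (between the pads) lies 2 mm behind it; y points along the fingers, z is the direction in which the jaws open and shut, and the axes are right-handed (so a half turn about y gives the same grasp; the last joint's range is limited). The gripper opens to 85 mm and grips with 20 to 120 N. Pads are 22 mm wide; open, the fingers measure 114 mm over their backs; the gripper's body (76 mm by 85 mm) begins 54 mm behind the grasp point. The pads swing forward as they close: fully open they stand 13 mm farther back than shut.
Start: joints at [-1.361, 0.276, 1.505, -0, 1.361, -0.121], TCP at [0.187, -0.544, 0.248] pointing down, gripper open.
Joint ranges: [-2.89, 2.89], [-0.75, 2.08], [0.22, 2.7], [-1.18, 4.32], [0.11, 2.71], [-2.7, 2.7]. Speed limits (rad/s): [2.57, 2.57, 3.14, 3.14, 3.14, 3.14].

INTERFACE

Orientations are given as a unit quaternion [w, x, y, z].
In Python, from rig import manip, get_image, camera_model, sign_off, spot_in, silhouettes, spot_point gives the robot as it stands.
- The arm moves only by the tool jog_arm, never from a script. Its argument "targets" is a list of rows, each a list of 3 entries, a list of its own where there are three numbers: the finger opening in m, from 0 to 0.0854, then the shift along the world's x, y, z in m, then the turn about the world's z in rad. In form: [[claw, [x, y, z], spin], ...]. A call has 1 to 10 rows; each row shifts and turns the commanded pose from where the row before left it; what a row does not reach is not made up. A row lasts 1/8 s, in which the tool goes at most 62.5 mm and 10.7 degrees, less where a joint would pass 70% of its speed; a pose out of reach is approached as far as the arm can. A call with a gripper value outside its range is refused whole. The fingers move at their own pace and stop on an object; "force" is the grip in N (left out, the last holds). Time passes only in rows, so rows that do not move let the fingers close. It gives the time, the measured TCP pose, the force and the opening at its end, in the units of the state.
- manip.get_state(): the state, without advancing time (a new reading comes with each control period).
- get_image(name): name is "scene" or "top" or "wrist"; returns (picture, depth): 420x560x3 uint8, red, green, blue; 420x560 float32, m along the optical axis (not along the pixel's ray), 0 where there is no reading.
- camera_model(name): a dict with "mtx" (3x3 intrinsics, pixels), "world_from_camera" (4x4, takes a point from camera to world coordinates). Camera axes: x right, y up, looking along -z (the intrinsics and any distortion apply to the point x, -y, -z); pixel columns grow to the right and rows downward; lengths in m; the calibration is good to about 2 mm. The wrist camera is an equidistant fisheye: a pixel r from the principal point sees the ray r / f radians off the axis. A picture is of the moment at which its call begins: read the wrist's pose just before it. camera_model takes no time and is no camera call; for the wrist camera it gives the pose at the moment of the call.
- sign_off(): hands the job in, once; it reports no verdict.
Trained networks look in the newest picture that a camera, given by its name, has taken for a name from the list of things; names that differ only in an ending like _2 or _b are one class to them, and where a whole thing is asked for, a point or a joint stands for the part that bears it (a point fixed in the world has none). Each returns a list of dicts, best first, with "score" (0 to 1); they miss things now and then, are a little off and sometimes report something else, mostly with a low value. They report only what shows in the picture. A call takes as long as a camera call. They do not tell look-alikes from the thing itself.
- spot_in(name, camera): "position" ([column, row] in pixels, amid what is visible of it).
- silhouettes(name, camera): "mask" (420x560 bool, what is visible of it) and "position" ([column, row] in pixels, amid what is visible of it).
- spot_point(name, camera): "position" ([column, row] in pixels: a listed point, or the origin of a listed thing).
The state is a dict: "clock": time; "qpos": joint angles; "qd": joint speeds; "effort": joint torques, N m; "position": TCP position; "ee_rot": TCP orientation; "contact_force": force on the tool from outside, world axes, zero at the start; "moment": the same for the moment, N m; "width": finger opening in m.
Only numpy, scipy, OpenCV 4.12 (cv2) and the standard library are available. Lean on these libraries where they do the work, as an engineer would, in place of code of your own. Each camera call takes 0.05 s, during which the arm holds its last target.

## Working session

There is one attempt and no reset: what is moved stays moved. The work goes in short steps, Python scripts to look and compute and a tool call to move; the robot and the scene stay as the last step left them, time stands still between calls to the robot, and variables do not carry over. Pictures are saved under pics/ and viewed, and the job is handed in when it is done.

Besides the shell and the picture viewer there is one more tool, called as name([rows], argument=value, ...), one row to a line, values as JSON. jog_arm: Moves the arm, as the interface text tells. Its arguments: {"type":"object","properties":{"targets":{"type":"array","items":{"type":"array"}},"force":{"type":"number"}},"required":["targets"]}

```bash
ls; mkdir -p pics
cat > h.py <<'E'
import numpy as np, cv2
from rig import manip, get_image, camera_model, sign_off, spot_in, silhouettes, spot_point
def unproj(m,px,d):
    K=m['mtx'];c=np.array([(px[0]-K[0][2])/K[0][0]*d,-(px[1]-K[1][2])/K[1][1]*d,-d,1.0])
    return (np.array(m['world_from_camera'])@c)[:3]
def cloud(m,depth,mask=None):
    K=m['mtx'];v,u=np.nonzero((depth>0)&(mask if mask is not None else True))
    d=depth[v,u];P=np.stack([(u-K[0][2])/K[0][0]*d,-(v-K[1][2])/K[1][1]*d,-d,np.ones_like(d)])
    return (np.array(m['world_from_camera'])@P)[:3].T,u,v
def save(n,img): cv2.imwrite('pics/'+n+'.png',img[:,:,::-1])
E
python3 - <<'E'
from h import *
for c in ['scene','top']:
    im,d=get_image(c); save(c+'0',im); m=camera_model(c); np.savez('pics/'+c+'0.npz',im=im,d=d,K=m['mtx'],W=m['world_from_camera']); print(c,{k:(v if k!='x' else 0) for k,v in m.items()})
    for n in ['lid','crock']:
        for r in silhouettes(n,c):
            P,u,v=cloud(m,d,r['mask']); print(n,r['score'],r['position'],r['mask'].sum(),np.median(P,0).round(3),P.min(0).round(3),P.max(0).round(3))
    for n in ['keeper','nose']:
        for r in spot_point(n,c):print(n,r)
print(manip.get_state())
E
```

```text
pics
scene {'mtx': array([[477.13556961,   0.        , 287.41390913],
       [  0.        , 477.13556961, 215.44972347],
       [  0.        ,   0.        ,   1.        ]]), 'world_from_camera': array([[-0.43769363,  0.64770487, -0.62362063, -0.38928965],
       [-0.89895957, -0.30197354,  0.31730691,  0.39501681],
       [ 0.0172043 ,  0.69949295,  0.71443238,  1.03835525],
       [ 0.        ,  0.        ,  0.        ,  1.        ]])}
lid 0.87 [207.2, 228.7] 1913 [0.545 0.176 0.013] [ 0.453  0.099 -0.004] [0.656 0.247 0.049]
lid 0.87 [196.3, 352.2] 7507 [0.189 0.333 0.019] [ 0.058  0.177 -0.005] [0.336 0.482 0.07 ]
lid 0.51 [319.2, 170.8] 1063 [ 0.622 -0.221  0.045] [ 0.213 -0.974 -0.935] [1.733 0.013 0.459]
crock 0.88 [317.1, 174.9] 1126 [ 0.622 -0.221  0.045] [ 0.205 -0.991 -0.935] [1.786 0.018 0.452]
keeper {'position': [335.5, 188.8], 'score': 0.63}
nose {'position': [325.4, 152.7], 'score': 0.55}
top {'mtx': array([[500.96525049,   0.        , 276.15699463],
       [  0.        , 500.96525049, 214.68605994],
       [  0.        ,   0.        ,   1.        ]]), 'world_from_came
[... 637 characters left out ...]
ose {'position': [348.4, 158.8], 'score': 0.75}
{'clock': 0.5, 'qpos': array([-1.36101403e+00,  2.75919985e-01,  1.50494064e+00,  1.69957672e-05,
        1.36071016e+00, -1.21008904e-01]), 'qd': array([ 0.00012879, -0.00097025, -0.00016021, -0.00063274,  0.00061307,
        0.0001211 ]), 'effort': array([-6.78520737e-04, -4.16259170e+01, -2.45878637e+01, -2.15100508e-04,
        1.36851289e-03, -1.19206980e-06]), 'position': array([ 0.18675289, -0.54383883,  0.24830038]), 'ee_rot': array([-0.11642484,  0.11641241, -0.69744985,  0.69746478]), 'contact_force': array([-0.27175902, -0.53054768, -0.20890205]), 'moment': array([-0.03362752,  0.05705131, -0.04072984]), 'width': 0.08538003729007625}
```

View pics/scene0.png

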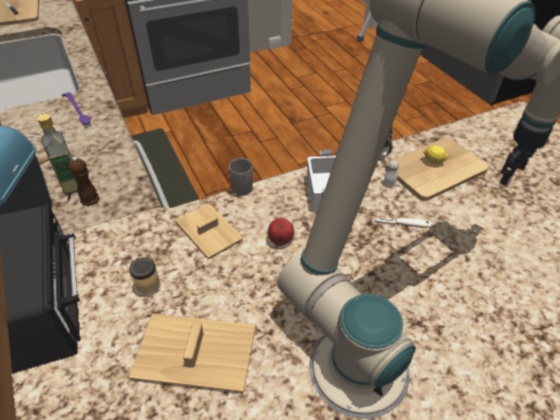

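View pics/top0.png

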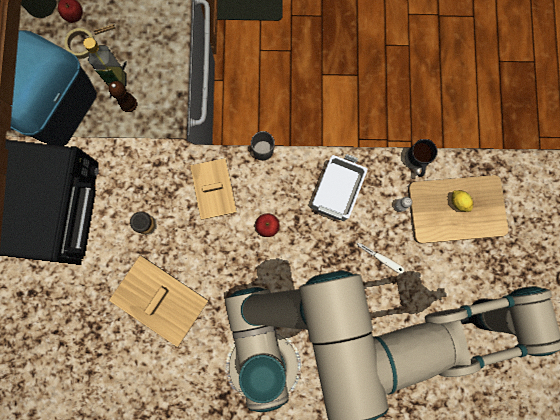

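The top view shows the small lid at about (213,188), the crock at (340,187) with its clip end away from the robot, and the large lid look-alike at (160,300). The arm hides part of the crock in the scene view only.

Run:
```python
from h import *
z=np.load('pics/top0.npz');im,d=z['im'],z['d'];m=dict(mtx=z['K'],world_from_camera=z['W'])
get_image('top')
P,u,v=cloud(m,d)
def rect(Q):
    (c,s,a)=cv2.minAreaRect((Q[:,:2]*1000).astype(np.float32)); return np.round(c,1),np.round(s,1),round(a,1)
# lid
s=(abs(P[:,0]-.55)<.13)&(abs(P[:,1]-.168)<.09)
print('heights',np.histogram(P[s,2],bins=np.arange(-.01,.06,.005)))
sil=[r for r in silhouettes('lid','top')]
for r in sil:
    k=r['mask'].astype(np.uint8); 
    # project mask pixels on plane z=.014
    vv,uu=np.nonzero(cv2.morphologyEx(k,cv2.MORPH_OPEN,np.ones((3,3))))
    def plane(uu,vv,h):
        K=z['K'];W=z['W'];r_=np.stack([(uu-K[0,2])/K[0,0],-(vv-K[1,2])/K[1,1],-np.ones(len(uu))]);D=W[:3,:3]@r_;t=(h-W[2,3])/D[2];return (W[:3,3:4]+D*t).T
    print(r['position'],rect(plane(uu,vv,.014)))
bar=s&(P[:,2]>.034)&(P[:,2]<.06)
print('bar',rect(P[bar]),P[bar].mean(0))
c=(abs(P[:,0]-.563)<.13)&(abs(P[:,1]+.24)<.11)
print(np.histogram(P[c,2],bins=np.arange(-.01,.13,.01)))
rim=c&(P[:,2]>.07)&(P[:,2]<.087);print('rim',rect(P[rim]))
for r in silhouettes('crock','top')[:1]:
    vv,uu=np.nonzero(r['mask']);print(rect(plane(uu,vv,.08)))
hi=c&(P[:,2]>.09);print('hi',np.c_[P[hi]*1000,u[hi],v[hi]].round(0)[::4])
print('keeper',plane(np.array([330.5]),np.array([212.4]),.092),'nose',plane(np.array([348.4]),np.array([158.8]),.095))
save('crop',cv2.resize(im[130:240,180:440],None,fx=3,fy=3,interpolation=cv2.INTER_CUBIC))
for n in ['apple','grey_cup','honey_jar','peeler','mug','salt_shaker']:
    for r in spot_in(n,'top')[:2]:
        p=np.array(r['position']);print(n,r['score'],plane(p[:1],p[1:],.05).round(3))
```

```text
heights (array([ 142,  876, 1034,  465,  856,  737,  106,    8,    9,    6,   38,
         56,    8]), array([-0.01 , -0.005,  0.   ,  0.005,  0.01 ,  0.015,  0.02 ,  0.025,
        0.03 ,  0.035,  0.04 ,  0.045,  0.05 ,  0.055]))
[210.7, 190.5] (array([555.4, 168.9]), array([184.8, 117.6]), 13.0)
[160.1, 299.7] (array([196.7, 328.1]), array([263.7, 172.5]), 57.5)
bar (array([553.9, 167.9]), array([16.8, 63.2]), 12.9) [0.55344702 0.16773979 0.04547678]
(array([1211, 1823, 1221,  172,   43,   57,   58,   75,  202,  197,  155,
         21,    0,    0]), array([-0.01,  0.  ,  0.01,  0.02,  0.03,  0.04,  0.05,  0.06,  0.07,
        0.08,  0.09,  0.1 ,  0.11,  0.12,  0.13]))
rim (array([ 556.7, -234.1]), array([120.3, 199.2]), 68.7)
(array([ 557.2, -233.3]), array([125.3, 205.9]), 68.1)
hi [[ 651. -249.   97.  346.  154.]
 [ 648. -255.   99.  348.  155.]
 [ 644. -252.  100.  347.  156.]
 [ 644. -264.  104.  351.  156.]
 [ 642. -249.   99.  346.  157.]
 [ 642. -262.   98.  350.  157.]
 [ 644. -275.   91.  354.  157.]
 [ 639. -261.   99.  350.  158.]
 [ 638. -273.  103.  354.  158.]
 [ 636.
[... 800 characters left out ...]
 93.  332.  213.]
 [ 467. -218.   94.  336.  213.]
 [ 467. -230.   94.  340.  213.]
 [ 464. -209.   96.  333.  214.]
 [ 463. -220.  102.  337.  214.]
 [ 464. -234.   92.  341.  214.]
 [ 460. -211.   98.  334.  215.]
 [ 461. -227.   97.  339.  215.]
 [ 458. -218.   94.  336.  216.]
 [ 458. -230.   94.  340.  216.]
 [ 455. -227.   94.  339.  217.]]
keeper [[ 0.46895556 -0.20148446  0.092     ]] nose [[ 0.63687884 -0.25708157  0.095     ]]
apple 0.95 [[ 0.442 -0.009  0.05 ]]
grey_cup 0.67 [[0.692 0.007 0.05 ]]
grey_cup 0.67 [[ 0.65  -0.266  0.05 ]]
honey_jar 0.6 [[0.431 0.374 0.05 ]]
peeler 0.88 [[ 0.343 -0.38   0.05 ]]
mug 0.79 [[ 0.673 -0.503  0.05 ]]
salt_shaker 0.76 [[ 0.51  -0.435  0.05 ]]
```

View pics/crop.png

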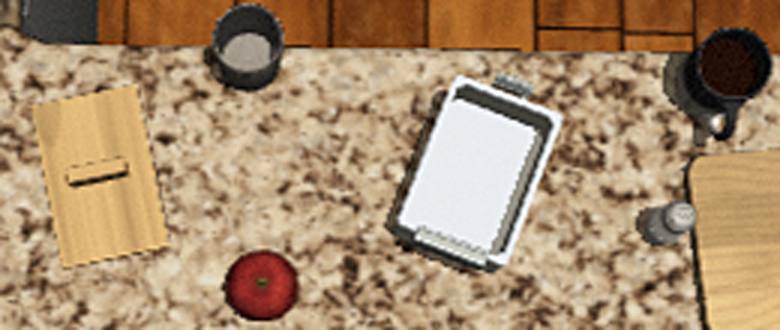

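```bash
cat >> h.py <<'E'
from scipy.spatial.transform import Rotation as R
def jaw():
    s=manip.get_state();q=s['ee_rot'];M=R.from_quat([q[1],q[2],q[3],q[0]]).as_matrix();return np.degrees(np.arctan2(M[1,2],M[0,2])),M
E
python3 - <<'E'
from h import *
print(jaw(),np.degrees(-.121))
E
```

```text
(np.float64(-71.05075489509683), array([[-9.45806606e-01,  1.89798865e-05,  3.24730448e-01],
       [-3.24730448e-01, -6.47424430e-05, -9.45806604e-01],
       [ 3.07254052e-06, -9.99999998e-01,  6.73971773e-05]])) -6.932789321082961
```

jog_arm([
  [0.085,[0.035,0.035,0.01],0],
  [0.035,[0.035,0.035,0.01],0],
  [0.085,[0.035,0.035,0.01],0],
  [0.085,[0.035,0.035,0.01],0],
  [0.085,[0.035,0.035,0.01],0],
  [0.085,[0.035,0.035,0.01],0],
  [0.085,[0.035,0.035,0.01],-0.105],
  [0.085,[0.035,0.035,0.01],0],
  [0.085,[0.035,0.035,0.0],0],
  [0.085,[0,0,0],0],
])

```text
clock: 2.2
position: [0.5037, -0.2265, 0.3282]
ee_rot: [0.082, -0.081, 0.703, -0.702]
contact_force: [-0.7, -1.3, -0.5]
width: 0.0854
```

Run:
```python
from h import *
m=camera_model('wrist');im,d=get_image('wrist');save('w1',im);im2,d2=get_image('top');save('t1',im2)
print(m);s=manip.get_state();print(s['clock'],s['position'],s['qpos'],jaw()[0])
for n in ['keeper','nose','crock']: print(n,spot_point(n,'wrist')[:3])
np.savez('pics/w1.npz',im=im,d=d,K=m['mtx'],W=m['world_from_camera'])
```

```text
{'mtx': array([[325.1922621 ,   0.        , 278.10684588],
       [  0.        , 325.1922621 , 209.03077678],
       [  0.        ,   0.        ,   1.        ]]), 'world_from_camera': array([[ 2.29153292e-01,  9.23103798e-01,  3.08817336e-01,
         5.83308318e-01],
       [-9.73390050e-01,  2.17563058e-01,  7.19592029e-02,
        -2.08138076e-01],
       [-7.61430211e-04, -3.17089410e-01,  9.48395343e-01,
         4.53573881e-01],
       [ 0.00000000e+00,  0.00000000e+00,  0.00000000e+00,
         1.00000000e+00]])}
2.3 [ 0.50160837 -0.22874876  0.32809839] [-5.53414167e-01  2.06153497e-01  1.40554431e+00 -1.04202118e-03
  1.53050031e+00  7.90397681e-01] -76.99231371508805
keeper [{'position': [249.6, 193.7], 'score': 0.69}, {'position': [339.9, 278.0], 'score': 0.21}]
nose [{'position': [336.4, 71.6], 'score': 0.78}]
crock [{'position': [290.0, 128.4], 'score': 0.8}, {'position': [408.5, 191.5], 'score': 0.21}]
```

View pics/w1.png

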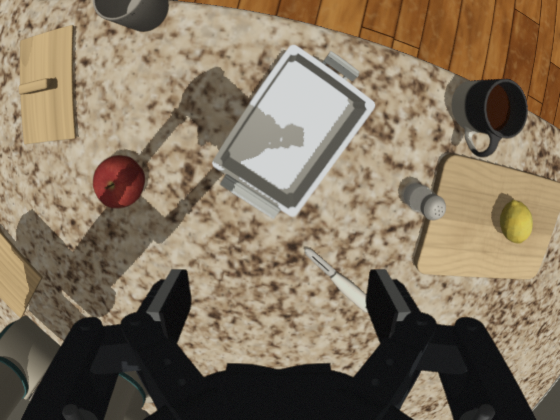

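The crock is in clear view: rim corners about (293,48), (372,104), (293,213), (216,165), keeper bar at (250,194), clip at (340,68).

```bash
cat >> h.py <<'E'
def fray(m,uu,vv):
    K=np.array(m['mtx']);x=(np.asarray(uu,float)-K[0,2])/K[0,0];y=(np.asarray(vv,float)-K[1,2])/K[1,1]
    th=np.hypot(x,y);k=np.where(th>1e-9,np.tan(th)/np.maximum(th,1e-9),1)
    return np.stack([x*k,-y*k,-np.ones_like(x)])   # scaled so axis comp=1
def fcloud(m,uu,vv,d):
    W=np.array(m['world_from_camera']);return (W[:3,:3]@(fray(m,uu,vv)*d)+W[:3,3:4]).T
def fplane(m,uu,vv,h):
    W=np.array(m['world_from_camera']);D=W[:3,:3]@fray(m,uu,vv);return (W[:3,3:4]+D*((h-W[2,3])/D[2])).T
def pplane(m,uu,vv,h):
    K=np.array(m['mtx']);W=np.array(m['world_from_camera']);uu=np.asarray(uu,float);vv=np.asarray(vv,float)
    D=W[:3,:3]@np.stack([(uu-K[0,2])/K[0,0],-(vv-K[1,2])/K[1,1],-np.ones(len(uu))]);return (W[:3,3:4]+D*((h-W[2,3])/D[2])).T
def rect(Q):
    (c,s,a)=cv2.minAreaRect((Q[:,:2]*1000).astype(np.float32)); return np.round(c,1),np.round(s,1),round(a,1)
E
python3 - <<'E'
from h import *
z=np.load('pics/w1.npz');im,d=z['im'],z['d'];m=dict(mtx=z['K'],world_from_camera=z['W'])
v,u=np.nonzero(d>0);P=fcloud(m,u,v,d[v,u])
t=(abs(P[:,0]-.5)<.3)&(abs(P[:,1]+.25)<.2);print('table med',np.median(P[t&(P[:,2]<.02),2]))
c=(abs(P[:,0]-.56)<.14)&(abs(P[:,1]+.235)<.12)
# white rim: color-based
hsv=cv2.cvtColor(im,cv2.COLOR_RGB2HSV)[v,u]
rim=c&(P[:,2]>.068)&(P[:,2]<.09)&(hsv[:,1]<40)&(hsv[:,2]>150)
print(rim.sum(),'rim',rect(P[rim]))
mk=np.zeros(d.shape,np.uint8);mk[v[rim],u[rim]]=255;save('rim',np.dstack([mk//2+im[:,:,i]//2 for i in range(3)]))
Q=fplane(m,u[rim],v[rim],.08);print('plane',rect(Q))
for n,px,h in [('keeper',(249.6,193.7),.0925),('nose',(336.4,71.6),.0895)]:
    print(n,fplane(m,[px[0]],[px[1]],h))
k=c&(P[:,2]>.088);Y=np.radians(-21.5);B=(P[k,:2]-np.array([.557,-.234]))@np.array([[np.cos(Y),-np.sin(Y)],[np.sin(Y),np.cos(Y)]])*1000
for nm,s in [('keeper',B[:,0]<-50),('clip',B[:,0]>50)]:
    print(nm,s.sum(),np.percentile(B[s],[2,50,98],axis=0).round(1).tolist(),np.median(P[k][s,2]))
    print('  rect',rect(P[k][s]))
E
```

```text
table med -0.000264954209537982
2092 rim (array([ 563.2, -234.5]), array([120.6, 187. ]), 69.1)
plane (array([ 564.5, -234.9]), array([120.5, 188.6]), 69.0)
keeper [[ 0.47636886 -0.19916366  0.0925    ]]
nose [[ 0.63509859 -0.2617196   0.0895    ]]
keeper 15938 [[-95.8, -7.8], [-77.1, 32.0], [-50.7, 51.6]] 0.38686620020658025
  rect (array([ 491.4, -198.4]), array([91.6, 48.5]), 69.9)
clip 464 [[84.7, -15.9], [90.0, 3.3], [99.0, 22.2]] 0.09483862724057246
  rect (array([ 643.5, -264.9]), array([40.5, 15.8]), 67.8)
```

View pics/rim.png

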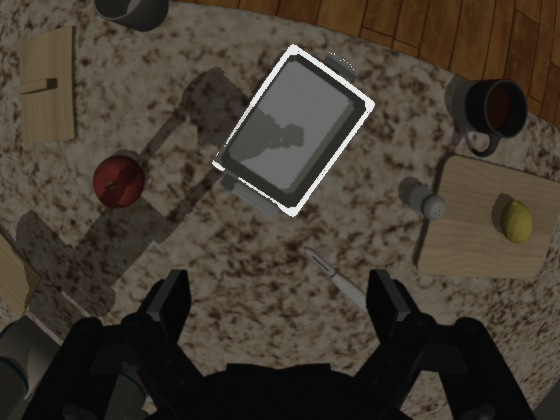

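Run:
```python
from h import *
from scipy.optimize import least_squares
z=np.load('pics/w1.npz');im,d=z['im'],z['d'];m=dict(mtx=z['K'],world_from_camera=z['W'])
v,u=np.nonzero((d>0)&(d<.6));P=fcloud(m,u,v,d[v,u])
c=(abs(P[:,0]-.56)<.14)&(abs(P[:,1]+.235)<.12)
hsv=cv2.cvtColor(im,cv2.COLOR_RGB2HSV)[v,u]
rim=c&(P[:,2]>.068)&(P[:,2]<.09)&(hsv[:,1]<40)&(hsv[:,2]>150)
mk=np.zeros(d.shape,np.uint8);mk[v[rim],u[rim]]=255
n,l,st,_=cv2.connectedComponentsWithStats(mk);mk=(l==1+st[1:,4].argmax())
vv,uu=np.nonzero(mk)
for nm,Q in [('depth',fcloud(m,uu,vv,d[vv,uu])),('plane',fplane(m,uu,vv,.08))]:
    print(nm,len(vv),rect(Q),np.median(Q[:,2]))
    def sd(p):
        c,s=np.cos(p[2]),np.sin(p[2]);B=(Q[:,:2]-p[:2])@np.array([[c,-s],[s,c]])
        q=np.abs(B)-[.082,.057]; f=np.where((q>0).all(1),np.hypot(*np.maximum(q,0).T),q.max(1)); return np.maximum(abs(f)-.003,0)*1000
    r=least_squares(sd,[.56,-.235,np.radians(-21.5)],loss='soft_l1',x_scale=[.01,.01,.1],diff_step=1e-4);print(r.x[:2],np.degrees(r.x[2]),r.cost)
Y=r.x[2];C=r.x[:2]
k=c&(P[:,2]>.088)&(P[:,2]<.12);B=(P[k,:2]-C)@np.array([[np.cos(Y),-np.sin(Y)],[np.sin(Y),np.cos(Y)]])*1000
for nm,s in [('keeper',(B[:,0]<-70)&(abs(B[:,1])<60)),('clip',B[:,0]>70)]:
    print(nm,s.sum(),np.percentile(B[s],[2,50,98],axis=0).round(1).tolist(),np.median(P[k][s,2]))
```

```text
depth 2016 (array([ 555.7, -231.7]), array([120.6, 171. ]), 69.1) 0.07962984949523247
[ 0.55574807 -0.2313055 ] -20.99155201402822 57.29866562767121
plane 2016 (array([ 556. , -231.6]), array([120.5, 170.3]), 69.0) 0.08000000000000002
[ 0.55571063 -0.23135125] -21.11158784425088 64.59403218067138
keeper 859 [[-95.3, -36.8], [-87.6, 0.6], [-80.5, 36.8]] 0.09388684885753334
clip 464 [[86.9, -18.6], [92.2, 0.7], [101.1, 19.6]] 0.09483862724057246
```

jog_arm([
  [0.085,[0,0.039,0],0],
  [0.085,[0,0.039,0],0],
  [0.085,[0,0.039,0],0],
  [0.085,[0,0.039,0],0],
  [0.085,[0,0.039,0],0],
  [0.085,[0,0.039,0],0],
  [0.085,[0,0.039,-0.02],0],
  [0.085,[0,0.039,-0.03],0],
  [0.085,[0,0.039,-0.03],0],
  [0.085,[0,0,0],0],
])

```text
clock: 3.7
position: [0.4999, 0.1228, 0.246]
ee_rot: [0.078, -0.082, 0.703, -0.702]
contact_force: [-0.5, -1.4, 0.6]
width: 0.0848
```

Run:
```python
from h import *
m=camera_model('wrist');im,d=get_image('wrist');save('w2',im)
s=manip.get_state();print(s['clock'],s['position'],s['qpos'][5],jaw()[0],s['contact_force'])
v,u=np.nonzero((d>0)&(d<.6));P=fcloud(m,u,v,d[v,u])
for r in silhouettes('lid','wrist')[:2]:
    vv,uu=np.nonzero(cv2.morphologyEx(r['mask'].astype(np.uint8),cv2.MORPH_OPEN,np.ones((5,5))));print(r['position'],r['score'],rect(fplane(m,uu,vv,.014)))
c=(abs(P[:,0]-.555)<.06)&(abs(P[:,1]-.168)<.06)
b=c&(P[:,2]>.04)&(P[:,2]<.055);print('bar',b.sum(),rect(P[b]),np.median(P[b,2]))
pl=(abs(P[:,0]-.555)<.13)&(abs(P[:,1]-.168)<.1)&(P[:,2]>.009)&(P[:,2]<.03);print('plate',rect(P[pl]),np.median(P[pl,2]))
```

```text
3.75 [0.50108005 0.12167197 0.24751343] 1.4484035826993584 -77.02949625691416 [ 0.05638343 -0.16441728  0.67470143]
[78.6, 298.9] 0.83 (array([195.9, 330.6]), array([262.4, 177.5]), 57.5)
[247.4, 118.3] 0.76 (array([555.9, 170.2]), array([182.4, 118.2]), 13.0)
bar 975 (array([555.8, 170.5]), array([15.5, 63.8]), 12.0) 0.04536355382562074
plate (array([556.4, 170.6]), array([182.4, 118.8]), 12.9) 0.013653127818868488
```

View pics/w2.png

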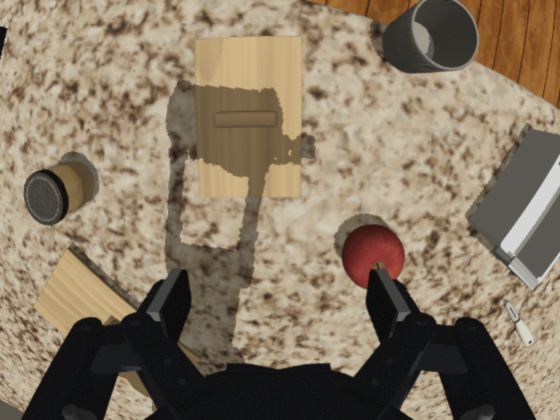

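The lid is seen flat at (0.556, 0.1705), yaw 12.9°, size 182 x 118, with the jaw already parallel to its grip bar. Next I go above it and down.

jog_arm([
  [0.085,[0.028,0.025,0],0],
  [0.085,[0.027,0.024,0],0],
  [0.085,[0,0,-0.05],0],
  [0.085,[0,0,-0.05],0],
  [0.085,[0,0,-0.05],0],
  [0.085,[0,0,-0.03],0],
  [0.085,[0,0,-0.02],0],
  [0.085,[0,0,-0.01],0],
  [0.085,[0,0,0],0],
  [0.085,[0,0,0],0],
], force=30)

```text
clock: 5.05
position: [0.5579, 0.1708, 0.0396]
ee_rot: [-0.08, 0.079, -0.703, 0.703]
contact_force: [-0.3, -0.6, -0.8]
width: 0.0849
```

Run:
```python
from h import *
im,d=get_image('wrist');save('w3',im)
s=manip.get_state();print(s['clock'],s['position'],s['qpos'],jaw()[0],s['contact_force'])
```

```text
5.1 [0.55780243 0.17101203 0.03958659] [ 1.78338156e-01  4.73613670e-01  1.77150199e+00 -1.89113625e-04
  8.94002997e-01  1.52381909e+00] -77.08362175785823 [ 0.44724487  0.4954759  -0.12039966]
```

View pics/w3.png

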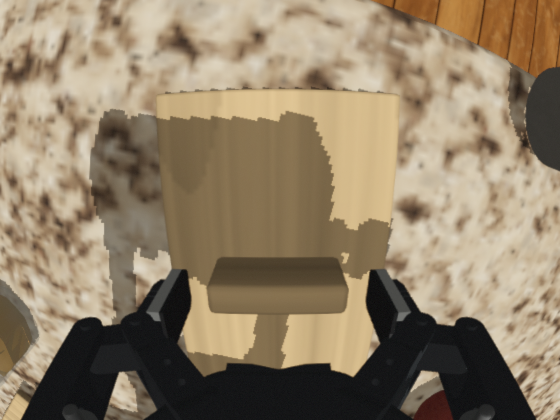

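The bar at (278,285) lies between the open pads. I go 7 mm lower and close.

jog_arm([
  [0.085,[-0.001,0,-0.007],0],
  [0.085,[0,0,0],0],
  [0.05,[0,0,0],0],
  [0.05,[0,0,0],0],
  [0.05,[0,0,0],0],
  [0.05,[0,0,0],0],
], force=30)

```text
clock: 5.85
position: [0.5559, 0.1712, 0.0315]
ee_rot: [-0.08, 0.08, -0.703, 0.703]
contact_force: [0.2, 0.4, 2.2]
width: 0.0633
```

Run:
```python
from h import *
im,d=get_image('wrist');save('w4',im)
s=manip.get_state();print(s['clock'],s['position'],s['width'],jaw()[0],s['contact_force'])
```

```text
5.9 [0.55592408 0.17118328 0.03152748] 0.06343423610041404 -77.05318515770574 [-0.11051705 -0.1190482   2.63802529]
```

View pics/w4.png

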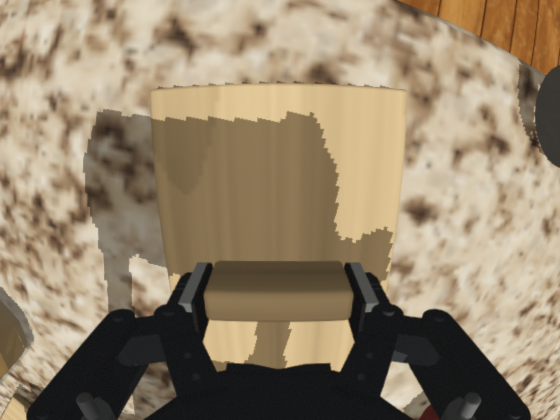

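Gripped at 63 mm. I lift, carry it over the apple and turn it to the crock's yaw, ending behind the keeper bar. There I'll tilt the lid in the pads against the top of the bar.

jog_arm([
  [0.05,[0,0,0.02],0],
  [0.05,[0,0,0.04],0],
  [0.05,[0,0,0.05],0],
  [0.05,[0,0,0.04],0],
  [0.05,[-0.005,-0.015,0.02],-0.04],
  [0.05,[-0.01,-0.025,0],-0.06],
  [0.05,[-0.0125,-0.031,0],-0.07],
  [0.05,[-0.0125,-0.031,0],-0.07],
  [0.05,[-0.0125,-0.031,0],-0.07],
  [0.05,[-0.0125,-0.031,0],-0.07],
])

```text
clock: 7.15
position: [0.4897, 0.0063, 0.2006]
ee_rot: [0.056, -0.055, -0.705, 0.705]
contact_force: [0.3, -0.5, -1.3]
width: 0.0636
```

jog_arm([
  [0.05,[-0.0125,-0.031,0],-0.06],
  [0.05,[-0.0125,-0.031,0],-0.06],
  [0.05,[-0.0125,-0.031,0],-0.05],
  [0.05,[-0.0125,-0.031,0],-0.043],
  [0.05,[-0.0125,-0.031,0],0],
  [0.05,[-0.0125,-0.031,0],0],
  [0.05,[-0.0125,-0.03,0],0],
  [0.05,[0,0,0],0],
  [0.05,[0,0,0],0],
])

```text
clock: 8.28
position: [0.403, -0.2082, 0.2009]
ee_rot: [-0.13, 0.129, 0.696, -0.695]
contact_force: [0.1, -0.3, -1.7]
width: 0.0638
```

```bash
cat > tilt.py <<'E'
from h import *
import sys
C=np.array([.5557,-.2313]);Y=np.radians(-21.05)
def incrock(p):
    p=np.asarray(p);q=p[...,:2]-C;return np.stack([q[...,0]*np.cos(Y)+q[...,1]*np.sin(Y),-q[...,0]*np.sin(Y)+q[...,1]*np.cos(Y),p[...,2]],-1)
if __name__=='__main__':
    m=camera_model('wrist');im,d=get_image('wrist');save(sys.argv[1],im)
    s=manip.get_state();tp=s['position'];print(round(s['clock'],2),'tcp crock mm',(incrock(tp)*1000).round(1),'w',s['width'],'jaw',jaw()[0]-90+180,s['contact_force'].round(1))
    v,u=np.nonzero((d>0)&(d<.6));P=fcloud(m,u,v,d[v,u]);B=incrock(P)-incrock(tp)
    x0=float(sys.argv[2]) if len(sys.argv)>2 else .018
    c=(B[:,0]>x0)&(B[:,0]<.085)&(abs(B[:,1])<.05)&(B[:,2]<.03)&(B[:,2]>-.05)
    A=np.c_[B[c,0],B[c,1],np.ones(c.sum())];w=np.ones(c.sum(),bool)
    for _ in range(6):
        co=np.linalg.lstsq(A[w],B[c,2][w],rcond=None)[0];w=abs(A@co-B[c,2])<.004
    print('plate front: pitch deg (+ = far end up)',np.degrees(np.arctan(co[0])),'roll',np.degrees(np.arctan(co[1])),'z at tcp axis',co[2]*1000,w.sum(),len(w))
    # front edge
    e=B[c][w];L=(abs(B[:,1])<.05)&(B[:,0]>.018)&(B[:,0]<.12)&(abs(B[:,2]-np.c_[B[:,0],B[:,1],np.ones(len(B))]@co)<.006)
    print('far edge x',np.percentile(B[L,0],[90,99,100])*1000,'y range',np.percentile(B[(B[:,0]>.03)&(abs(B[:,2]-np.c_[B[:,0],B[:,1],np.ones(len(B))]@co)<.006)&(abs(B[:,1])<.08)&(B[:,0]<.085),1],[.5,99.5])*1000)
E
python3 tilt.py w5
```

```text
8.32 tcp crock mm [-150.8  -33.   201. ] w 0.06387112590189821 jaw -21.025350768747302 [ 0.2 -0.3 -2.6]
plate front: pitch deg (+ = far end up) -0.07128421263693094 roll 0.1077883893969543 z at tcp axis -17.976791208991543 30253 30253
far edge x [84.47202588 90.52200147 91.33248289] y range [-58.42870239  57.15884295]
```

View pics/w5.png

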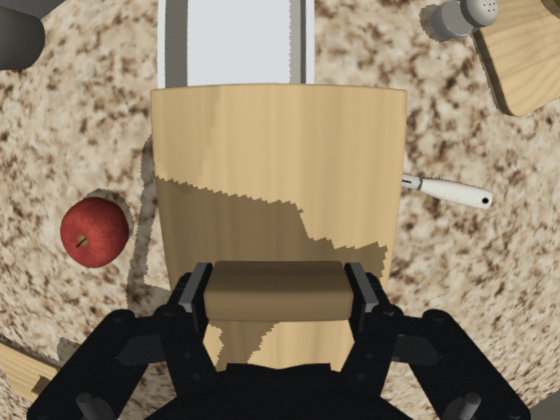

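Level, centred on the tool; the crock is seen ahead at (236,40). I correct 33 mm sideways and go down above the keeper.

jog_arm([
  [0.05,[0.006,0.0155,0],0],
  [0.05,[0.006,0.0155,-0.015],0],
  [0.05,[0,0,-0.03],0],
  [0.05,[0,0,-0.02],0],
  [0.05,[0,0,-0.005],0],
  [0.05,[0,0,-0.003],0],
  [0.05,[0,0,-0.003],0],
  [0.05,[0,0,-0.003],0],
  [0.05,[0,0,0],0],
], force=25)

```text
clock: 9.45
position: [0.4149, -0.1776, 0.1228]
ee_rot: [-0.129, 0.129, 0.695, -0.695]
contact_force: [-3.0, 2.4, 4.8]
width: 0.0635
```

```bash
python3 tilt.py w6
```

```text
9.5 tcp crock mm [-150.7   -0.5  122.8] w 0.06390697974266128 jaw -21.0476017146095 [-3.2  3.6  4. ]
plate front: pitch deg (+ = far end up) 2.9965962826511503 roll 0.0453711180005381 z at tcp axis -17.773188439197337 31033 31033
far edge x [85.82548228 91.7755229  92.58176916] y range [-58.10247432  57.53772787]
```

The tilt works (3° after about 4 mm, about 6 N). I continue.

jog_arm([
  [0.05,[0,0,-0.002],0],
  [0.05,[0,0,-0.002],0],
  [0.05,[0,0,-0.002],0],
  [0.05,[0,0,-0.002],0],
  [0.05,[0,0,-0.002],0],
  [0.05,[0,0,0],0],
])

```text
clock: 10.25
position: [0.4126, -0.1768, 0.1122]
ee_rot: [-0.131, 0.127, 0.696, -0.695]
contact_force: [-8.7, 2.7, 7.1]
width: 0.0634
```

```bash
python3 tilt.py w7 .03
```

```text
10.3 tcp crock mm [-153.1   -0.6  112.2] w 0.06361213186382857 jaw -21.0291090385075 [-8.1  2.4  7.8]
plate front: pitch deg (+ = far end up) 12.756833205410224 roll 0.029522785922219612 z at tcp axis -17.42409278070855 29537 29537
far edge x [87.83498753 93.17081797 93.99038509] y range [-58.07299515  57.45894922]
```

View pics/w7.png

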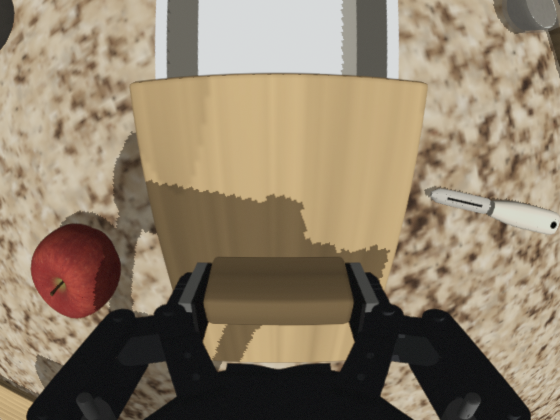

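jog_arm([
  [0.05,[0,0,-0.0015],0],
  [0.05,[0,0,0],0],
  [0.05,[0,0,0.01],0],
  [0.05,[0,0,0.03],0],
  [0.05,[0,0,0.04],0],
  [0.05,[0,0,0.01],0],
  [0.05,[0,0,0],0],
], force=35)

```text
clock: 11.18
position: [0.4157, -0.1782, 0.201]
ee_rot: [0.129, -0.13, -0.695, 0.695]
contact_force: [0.2, 0.0, -2.6]
width: 0.0636
```

```bash
python3 tilt.py w8 .03
python3 - <<'E'
from h import *
from tilt import incrock
im,d=get_image('top');save('t8',im);m=camera_model('top')
sc,ds=get_image('scene');save('s8',sc)
for r in spot_point('keeper','top')+spot_point('nose','top'):print(r)
E
```

```text
11.22 tcp crock mm [-150.6   -0.5  200. ] w 0.06352297809020858 jaw -21.045357944107423 [ 0.   0.2 -2.8]
plate front: pitch deg (+ = far end up) 14.217501521146666 roll 0.01421783226464651 z at tcp axis -16.726866266962244 29694 29694
far edge x [88.8093093  94.19170303 95.07788514] y range [-58.26088855  57.21913948]
{'position': [415.8, 162.6], 'score': 0.41}
{'position': [350.6, 155.8], 'score': 0.68}
```

View pics/w8.png

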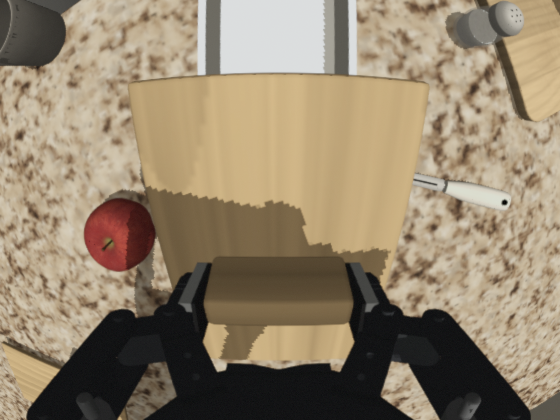

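View pics/s8.png

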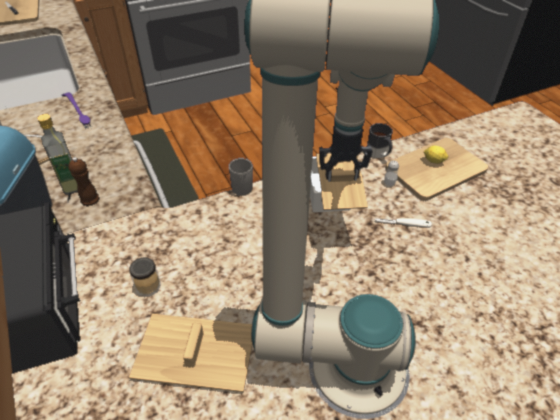

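Run:
```python
from h import *
from tilt import incrock
z=np.load('pics/top0.npz');im0,d0=z['im'],z['d']
im1=cv2.imread('pics/t8.png')[:,:,::-1]
save('cmp',np.vstack([cv2.resize(x[130:240,280:440],None,fx=4,fy=4,interpolation=cv2.INTER_CUBIC)[:300] for x in (im0,im1)]))
# rim far part, pixel-shift by template
t=cv2.cvtColor(im0[150:172,330:368],cv2.COLOR_RGB2GRAY);g=cv2.cvtColor(im1[140:185,318:380],cv2.COLOR_RGB2GRAY)
r=cv2.matchTemplate(g,t,cv2.TM_CCOEFF_NORMED);_,s,_,p=cv2.minMaxLoc(r);print('shift px',p[0]-12,p[1]-10,s,r[10,12])
```

```text
shift px 0 0 0.998677134513855 0.99867713
```

View pics/cmp.png

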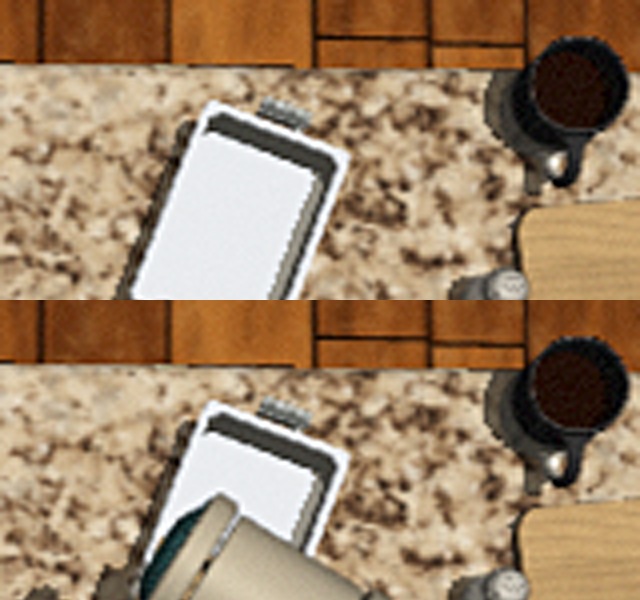

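The tilt is 14.2° after lifting, and the crock has not shifted (0 px, correlation 0.999). Next I go over the mouth.

jog_arm([
  [0.05,[0.011,-0.004,0],0],
  [0.05,[0.022,-0.008,0],0],
  [0.05,[0.026,-0.01,0],0],
  [0.05,[0.028,-0.011,0],0],
  [0.05,[0.026,-0.01,0],0],
  [0.05,[0.022,-0.008,0],0],
  [0.05,[0.0115,-0.0043,-0.01],0],
  [0.05,[0,0,-0.03],0],
  [0.05,[0,0,-0.025],0],
  [0.05,[0,0,0],0],
])

```text
clock: 12.68
position: [0.56, -0.2322, 0.1329]
ee_rot: [-0.131, 0.127, 0.696, -0.695]
contact_force: [0.7, -0.7, -2.9]
width: 0.0636
```

```bash
python3 tilt.py w9 .03
```

```text
12.72 tcp crock mm [  5.5   0.6 134.6] w 0.06325412643651722 jaw -21.038351383959707 [ 0.2 -0.5 -2.3]
plate front: pitch deg (+ = far end up) 13.731296134492922 roll 0.08459307371605754 z at tcp axis -18.88400259033399 30215 30215
far edge x [86.92117769 92.17701612 93.05336289] y range [-57.93457158  57.60317604]
```

View pics/w9.png

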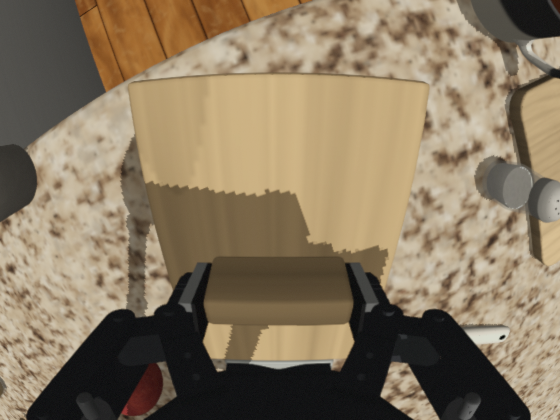

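```bash
python3 tilt.py w10 .03;python3 tilt.py w11 .03
```

```text
12.78 tcp crock mm [  6.4   0.4 135.8] w 0.06358410682864817 jaw -21.038609681838636 [ 1.  -0.  -1.9]
plate front: pitch deg (+ = far end up) 13.95034270306655 roll 0.06251307149328553 z at tcp axis -18.464404881264414 30142 30142
far edge x [87.21528381 92.49264129 93.44921398] y range [-57.94104331  57.57622818]
12.82 tcp crock mm [  6.9   0.4 136.5] w 0.06345068376761806 jaw -21.040825842463676 [ 0.5  0.6 -1.5]
plate front: pitch deg (+ = far end up) 14.100659410058881 roll 0.04077983536450198 z at tcp axis -18.103127102443512 30045 30045
far edge x [87.57163243 92.87628797 93.84363259] y range [-57.96905115  57.52629939]
```

jog_arm([
  [0.05,[0,0,-0.004],0],
  [0.05,[0,0,-0.004],0],
  [0.05,[0,0,-0.003],0],
  [0.05,[0,0,0],0],
  [0.05,[0,0,0],0],
  [0.05,[0,0,0],0],
])

```text
clock: 13.58
position: [0.5618, -0.2332, 0.125]
ee_rot: [0.129, -0.129, -0.695, 0.695]
contact_force: [0.0, 0.5, -1.5]
width: 0.0634
```

```bash
python3 tilt.py w12 .03
```

```text
13.62 tcp crock mm [  6.4   0.4 124.9] w 0.06323165232702899 jaw -21.039044954670487 [ 0.8 -0.4 -2.6]
plate front: pitch deg (+ = far end up) 14.120886336711637 roll 0.03560299751800955 z at tcp axis -17.48036910075054 29934 29934
far edge x [88.0261663  93.34977991 94.32216831] y range [-58.01958975  57.44607303]
```

The near edge now sits at about z 81–87 and x −76, just inside the keeper's inner edge (−80.5). I slide it under.

jog_arm([
  [0.05,[-0.0028,0.0011,0],0],
  [0.05,[-0.0028,0.0011,0],0],
  [0.05,[-0.0028,0.0011,0],0],
  [0.05,[0,0,0],0],
  [0.05,[0,0,0],0],
])

```text
clock: 14.25
position: [0.5534, -0.2299, 0.1249]
ee_rot: [0.129, -0.129, -0.695, 0.695]
contact_force: [0.8, 0.2, -1.9]
width: 0.0633
```

```bash
python3 tilt.py w13 .03
```

```text
14.3 tcp crock mm [ -2.6   0.5 124.9] w 0.06347661286893591 jaw -21.039356083695395 [ 0.6  0.3 -2.6]
plate front: pitch deg (+ = far end up) 14.136655206305944 roll 0.02618034383131494 z at tcp axis -17.47942194279783 29936 29936
far edge x [87.96815016 93.29987837 94.20903512] y range [-58.06690386  57.43915828]
```

jog_arm([
  [0.05,[-0.0019,0.0007,-0.0005],0],
  [0.05,[-0.0019,0.0007,0],0],
  [0.05,[-0.0014,0.0005,0],0],
  [0.05,[0,0,0],0],
  [0.05,[0,0,0],0],
])

```text
clock: 14.92
position: [0.5481, -0.228, 0.1243]
ee_rot: [0.129, -0.129, -0.695, 0.695]
contact_force: [0.3, -0.1, -2.2]
width: 0.0633
```

```bash
python3 tilt.py w14 .03
python3 - <<'E'
from h import *
im,d=get_image('scene');save('s14',im)
save('s14c',cv2.resize(im[120:240,260:440],None,fx=4,fy=4,interpolation=cv2.INTER_CUBIC))
E
```

```text
14.97 tcp crock mm [ -8.2   0.4 124.4] w 0.06323322073028664 jaw -21.038746752224824 [ 0.2  0.1 -3.4]
plate front: pitch deg (+ = far end up) 14.101124960148242 roll 0.04956696938185386 z at tcp axis -17.476425567917396 29976 29976
far edge x [87.98906259 93.31521861 94.26008701] y range [-58.12047235  57.43064938]
```

View pics/s14c.png

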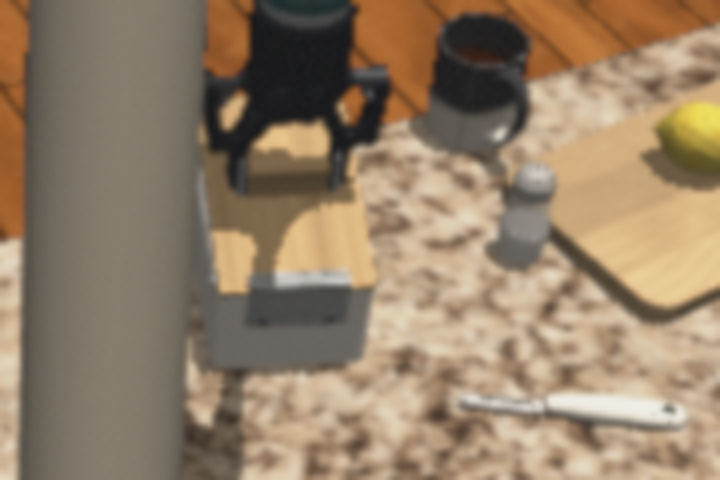

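The near edge of the lid is visibly under the keeper bar (picture at (300,280)). Now I lower; the lid turns in the pads about the tucked edge.

jog_arm([
  [0.05,[0.001,-0.0004,-0.0025],0],
  [0.05,[0.001,-0.0004,-0.0025],0],
  [0.05,[0.0009,-0.0003,-0.0025],0],
  [0.05,[0.0008,-0.0003,-0.0025],0],
  [0.05,[0.0007,-0.0003,-0.0025],0],
  [0.05,[0,0,0],0],
], force=25)

```text
clock: 15.78
position: [0.5532, -0.23, 0.112]
ee_rot: [0.129, -0.13, -0.695, 0.695]
contact_force: [2.2, -0.4, 3.4]
width: 0.0634
```

```bash
python3 tilt.py w15 .03
```

```text
15.82 tcp crock mm [ -2.9   0.3 111.9] w 0.06326872963736 jaw -21.036432196057035 [ 3.1 -1.4  3.7]
plate front: pitch deg (+ = far end up) 6.678138368399278 roll 0.011095131068631381 z at tcp axis -16.698618448791674 27756 27756
far edge x [86.31410718 92.00874461 98.12139421] y range [-58.1921329   57.43329777]
```

View pics/w15.png

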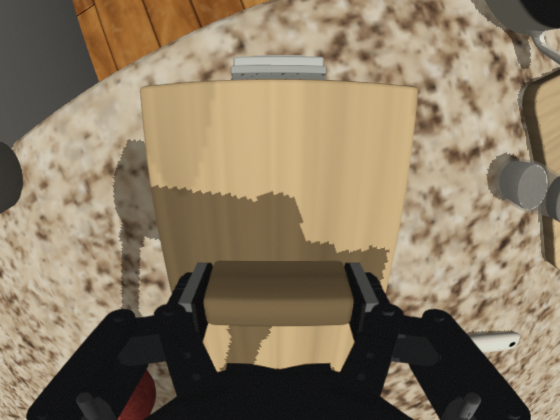

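jog_arm([
  [0.05,[0.0003,-0.0001,-0.0015],0],
  [0.05,[0.0003,-0.0001,-0.0015],0],
  [0.05,[0,0,0],0],
  [0.05,[0,0,0],0],
])

```text
clock: 16.32
position: [0.5538, -0.2302, 0.1094]
ee_rot: [0.128, -0.13, -0.695, 0.695]
contact_force: [3.2, -2.1, 5.6]
width: 0.0632
```

```bash
python3 tilt.py w16 .03
```

```text
16.38 tcp crock mm [ -2.1   0.3 109.4] w 0.06368809055965213 jaw -21.040527651150512 [ 2.5 -0.6  5.6]
plate front: pitch deg (+ = far end up) 4.952890985180734 roll 0.021389762205606337 z at tcp axis -16.53233163556025 27324 27324
far edge x [87.73590899 96.82419174 98.78372324] y range [-58.11484505  57.39893486]
```

The pitch is 4.95°, the "laid on" state. I release and go up.

jog_arm([
  [0.085,[0,0,0],0],
  [0.085,[0,0,0],0],
  [0.085,[0,0,0],0],
  [0.085,[0,0,0.01],0],
  [0.085,[0,0,0.03],0],
  [0.085,[0,0,0.04],0],
  [0.03,[0,0,0.04],0],
  [0.0,[0,0,0],0],
  [0.0,[0,0,0],0],
])

```text
clock: 17.5
position: [0.5527, -0.2296, 0.2287]
ee_rot: [-0.129, 0.129, 0.695, -0.695]
contact_force: [-0.4, -0.5, -0.0]
width: 0.0315
```

```bash
cat > lidpose.py <<'E'
from tilt import *
import sys
m=camera_model('wrist');im,d=get_image('wrist');save(sys.argv[1],im)
s=manip.get_state();print(round(s['clock'],2),'tcp crock',(incrock(s['position'])*1000).round(1),'w',round(s['width'],4),s['contact_force'].round(1))
v,u=np.nonzero((d>0)&(d<.8));P=fcloud(m,u,v,d[v,u]);B=incrock(P)*1000
def fit(lo,hi):
    c=(B[:,0]>lo)&(B[:,0]<hi)&(abs(B[:,1])<50)&(B[:,2]<125)&(B[:,2]>75);A=np.c_[B[c,0],B[c,1],np.ones(c.sum())];w=np.ones(c.sum(),bool)
    for _ in range(6):
        co=np.linalg.lstsq(A[w],B[c,2][w],rcond=None)[0];w=abs(A@co-B[c,2])<3
    return co,w.sum()
co,n=fit(15,80);print('plate: pitch',np.degrees(np.arctan(co[0])),'roll',np.degrees(np.arctan(co[1])),'z at x=0',co[2],'at 91',co[2]+91*co[0],n)
pl=abs(B[:,2]-np.c_[B[:,0],B[:,1],np.ones(len(B))]@co)<3
e=pl&(abs(B[:,1])>26)&(abs(B[:,1])<55);
f=e&(abs(B[:,0])<105);print('x extent',np.percentile(B[f,0],[.2,99.8]),'y',np.percentile(B[pl&(abs(B[:,0]-45)<30)&(abs(B[:,1])<75),1],[.3,99.7]))
b=(abs(B[:,0])<30)&(abs(B[:,1])<40)&(B[:,2]>co[2]+22)&(B[:,2]<co[2]+45)
if b.sum()>50: print('bar',(np.array(cv2.minAreaRect(B[b,:2].astype(np.float32))[0])).round(1),b.sum(),np.median(B[b,2]))
E
python3 lidpose.py w17
```

```text
17.55 tcp crock [ -3.8   0.5 227.9] w 0.0237 [-1.1  1.  -1.2]
plate: pitch 5.062404040663292 roll 0.03033962556736829 z at x=0 93.25866125216584 at 91 101.32001102269906 9928
x extent [-80.80740519  89.42589269] y [-58.29955345  58.51327354]
bar [-3.   0.1] 1865 124.63856741349657
```

View pics/w17.png

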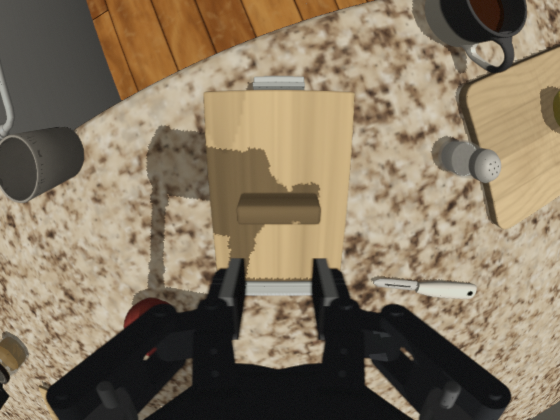

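The lid lies on the crock, its near end under the keeper (270,288) and its far end on the clip nose (278,85). I close the fingers and move above the clip end.

jog_arm([
  [0.0,[0.016,-0.0062,0],0],
  [0.0,[0.016,-0.0062,0],0],
  [0.0,[0.016,-0.0062,0],0],
  [0.0,[0.0164,-0.0061,-0.02],0],
  [0.0,[0,0,-0.035],0],
  [0.0,[0,0,-0.03],0],
  [0.0,[0,0,-0.015],0],
  [0.0,[0,0,0],0],
  [0.0,[0,0,0],0],
  [0.0,[0,0,0],0],
])

```text
clock: 18.8
position: [0.6184, -0.2549, 0.1303]
ee_rot: [0.128, -0.13, -0.695, 0.696]
contact_force: [0.6, -0.0, 0.7]
width: 0.0
```

```bash
python3 lidpose.py w18
```

```text
18.85 tcp crock [ 66.8   0.4 130.2] w 0.0002 [-0.3  0.2 -0.6]
plate: pitch 5.059728702117367 roll 0.02244129633124797 z at x=0 93.21921495470197 at 91 101.2762822925549 9044
x extent [30.12556895 90.27654342] y [-58.43165819  58.26253496]
bar [4.7 0.1] 62 117.22027733445157
```

View pics/w18.png

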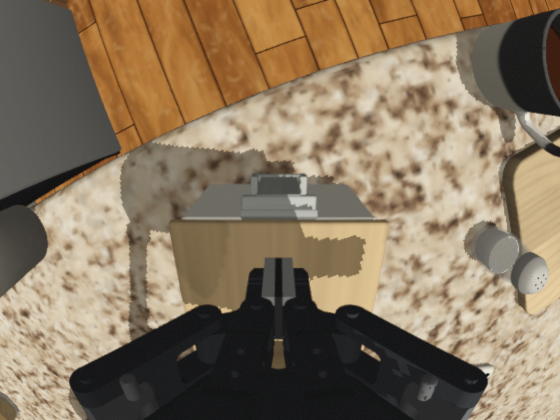

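The closed fingers are at x ≈ 66, clear of the nose. I press in small steps.

jog_arm([
  [0.0,[0,0,-0.008],0],
  [0.0,[0,0,-0.004],0],
  [0.0,[0,0,-0.002],0],
  [0.0,[0,0,-0.002],0],
  [0.0,[0,0,-0.002],0],
  [0.0,[0,0,0],0],
])

```text
clock: 19.6
position: [0.6176, -0.2546, 0.1114]
ee_rot: [0.129, -0.129, -0.695, 0.695]
contact_force: [-0.7, -0.3, 1.7]
width: 0.0001
```

jog_arm([
  [0.0,[0,0,-0.002],0],
  [0.0,[0,0,-0.002],0],
  [0.0,[0,0,0],0],
])

```text
clock: 19.98
position: [0.6171, -0.2543, 0.1059]
ee_rot: [-0.13, 0.129, 0.695, -0.695]
contact_force: [0.1, 0.3, -0.5]
width: 0.0
```

```bash
python3 lidpose.py w19
```

```text
20.02 tcp crock [ 65.7   0.6 106.1] w 0.0004 [-0.5 -0.  -0.1]
plate: pitch 0.040534251835796946 roll 0.02260789469362778 z at x=0 85.56770063952482 at 91 85.63207916031259 8916
x extent [ 7.20611623 91.54150228] y [-58.55203793  58.10970448]
```

The lid is already level (pitch 0.04°, plate top at 85.6 mm). I retract and verify.

jog_arm([
  [0.0,[0,0,0.02],0],
  [0.0,[0,0,0.04],0],
  [0.0,[-0.03,0.012,0.04],0],
  [0.0,[-0.04,0.015,0.03],0],
  [0.0,[-0.04,0.015,0.02],0],
  [0.0,[0,0,0],0],
  [0.0,[0,0,0],0],
  [0.0,[0,0,0],0],
  [0.0,[0,0,0],0],
])

```text
clock: 21.15
position: [0.5081, -0.2128, 0.2557]
ee_rot: [-0.13, 0.129, 0.695, -0.695]
contact_force: [-0.4, 0.1, 1.0]
width: -0.0001
```

```bash
python3 lidpose.py w20
python3 - <<'E'
from h import *
from tilt import incrock
m=camera_model('wrist');im,d=get_image('wrist')
v,u=np.nonzero((d>0)&(d<.8));B=incrock(fcloud(m,u,v,d[v,u]))*1000
c=(B[:,0]>80)&(B[:,0]<115)&(B[:,2]>88)&(B[:,2]<125)&(abs(B[:,1])<40);print('clip',c.sum(),np.percentile(B[c],[1,50,99],axis=0).round(1).tolist())
im1,_=get_image('top');save('t20',im1);im0=cv2.imread('pics/t1.png')[:,:,::-1];im00=np.load('pics/top0.npz')['im']
save('w20c',cv2.resize(im[40:320,150:400],None,fx=2,fy=2,interpolation=cv2.INTER_CUBIC))
for n in ['apple','grey_cup','honey_jar','peeler','mug','salt_shaker']:print(n,[(r['score'],r['position']) for r in spot_in(n,'top')[:1]])
E
```

```text
21.2 tcp crock [-5.120e+01  2.000e-01  2.559e+02] w 0.0003 [ 0.4  0.1 -0.2]
plate: pitch 0.009972027111971775 roll 0.04413379224995052 z at x=0 85.6586973953808 at 91 85.6745354638051 7879
x extent [-89.24076601  90.45608516] y [-58.36561303  58.41013194]
bar [0.5 0.1] 1540 117.3256653213657
clip 694 [[87.2, -19.4, 89.4], [92.0, 0.2, 95.7], [100.5, 19.6, 101.4]]
apple [(0.86, [266.3, 225.8])]
grey_cup [(0.92, [264.5, 144.9])]
honey_jar [(0.77, [143.3, 223.3])]
peeler [(0.83, [384.8, 258.1])]
mug [(0.82, [421.6, 156.0])]
salt_shaker [(0.56, [400.6, 204.2])]
```

View pics/w20c.png

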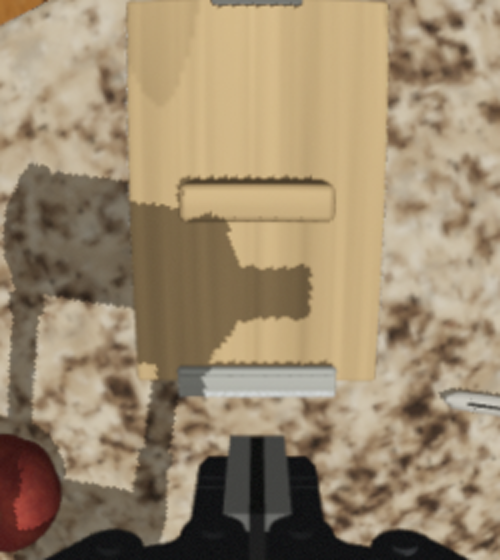

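View pics/t20.png

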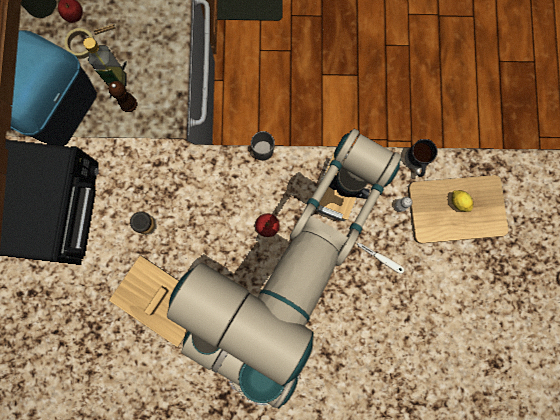

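The lid is level and centred (x 0.5, y 0.1). The clip reads 87.2–100.5 mm in x, against 86.9–101.1 when it stood closed at the start. The bystanders show no shift. I hand in.

```bash
python3 -c "
from h import *
print(sign_off(), manip.get_state()['clock'])"
```

```text
the job is handed in; nothing more can be done
the job is handed in; nothing more can be done
```

The crock is closed with the small lid, and I handed the job in at about 21 s of the 54 s allowed; no verdict was reported.

**What I did**
- I gripped the lid by the ends of its grip bar and tilted it 14° in the pads by lowering it onto the top of the keeper bar.
- I slid the near end under the bar, lowered the lid onto the clip and released it.
- I then pressed at about x = 66 mm with closed fingers until the clip snapped over the plate.
- The push on the keeper bar while tilting read about 11 N. During the press, the readings at the end of each move were under 2 N. The peak when the clip snapped fell between readings, so I don't know it.

**Last checks**
- **Lid level:** it sits level to about 0.05° (0.001 rad).
- **Lid height:** the plate top measured 85.7 mm where 86 mm is expected, which puts the lid origin at about 72 mm.
- **Lid position:** it is centred to about 0.5 mm along and 0.1 mm across.
- **Clip:** it has the same outline as when closed at the start, nose at 87.2 mm against 86.9 mm.
- **Crock:** no movement was seen after the tilting push. The seated lid's measured position also fits the crock standing where it was.
- **Bystanders:** I saw no movement in the top view.
- **Robot:** it was clear of everything when I handed in.

One reading disagreed: after the tilting push, the point finder put the nose 3–4 pixels off. A direct comparison of the two pictures showed no shift, so I trusted that.

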